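# Hold the kitchen lock box unlocked

### The job

Swing the lock box's steel clasp off the keyhole, over centre, until it rests fully open on the far side. Then take the orange key from its wooden stand, push it fully home in the keyhole past the sticky pins, turn it a quarter turn clockwise as far as it goes, and finish while still gripping the key and holding it turned against its spring, so that the lid can be lifted. Leave the other things on the bench where they are.

Things in the scene. Friction and masses are not known exactly. Their poses are not given: they have to be found in the camera images.
- lockbox: white steel lock box, 160 mm along its x, 180 mm along its y, 70 mm high, fixed to the bench; origin at the centre of its underside. The keyhole and the clasp are on its lid
- keyhole (a point): centre of the keyhole mouth in the lock box's lid, 3 mm above the lid's top; axes are the box's, z up. The slot, in a 24 x 16 mm brass plate on a turning plug, is 13 mm long along x and 5 mm wide along y at plug angle 0, over 24 mm deep, with chamfered mouth. Sprung sticky pins 9 and 17 mm down resist the key with 5 to 20 N in all: push straight and steadily, wiggle a little if it stalls
- plug (a joint): angle of the lock's plug: 0 unturned, grows clockwise seen from above, stop at 1.5 rad (the quarter turn). A spring (about 0.02 N m at 0 to 0.07 N m at the stop) returns it if let go
- clasp_hinge (a point): middle of the clasp's hinge, 50 mm along the box's +x from the keyhole and 26 mm above the lid's top; axis along the box's y; axes are those of the box. Its two cheeks are 32 mm wide over all
- clasp_knob (a point): centre of the red knob at the free end of the clasp arm: a cylinder 18 mm across, 26 mm long along the box's y, 85 mm from the hinge. The arm is 12 mm wide, 8 mm thick. With the clasp shut the knob lies on the box's -x side of the keyhole, 26 mm above the lid's top, and the arm covers the keyhole
- clasp (a joint): angle of the clasp: 0 shut (arm level over the keyhole, knob to the box's -x), 1.57 upright, 2.8 at its open stop (knob to the box's +x, above the hinge's height). It weighs 120 g; once past upright it falls on to the open stop by itself, before upright it falls shut
- key_grip (a point): centre of the key's orange grip: 30 mm along its x, 12 mm thick along its y, 36 mm high. The key starts upright, blade down, in the stand. The blade (12 mm along x, 4 mm along y, round nose) is 24 mm long below the shoulder, whose underside is 30 mm below this point; the nose is 54 mm below. The shoulder (20 x 12 mm) rests on the keyhole face when fully home. Mass 30 to 55 g
- key_shoulder (a point): middle of the underside of the key's shoulder, 30 mm below the grip's centre
- stand: wooden key stand, 70 x 70 x 35 mm, fixed; origin at the centre of its underside. The key stands in a 28 mm deep slot at its centre, long along the stand's x, and lifts straight out
- key: the whole key, 72 mm long; origin at the nose of the blade
- lunch_box: navy lunch box with grey clips, 114 x 180 x 62 mm; leave alone
- mould: white triangular rice mould, about 80 mm wide, 42 mm high; leave alone
- chopstick_case: clear chopstick case, 30 x 240 x 18 mm; leave alone
- egg_ring: aluminium egg ring, 84 mm across, 20 mm high; leave alone
- tea_cup: blue tea cup, 72 mm across, 70 mm high; leave alone
- soy_bottle: amber bottle with red cap, 52 mm across, 120 mm high; leave alone
There are look-alikes about, which are no part of the job. Several things have the shape of the lockbox; the one meant has the colours described above.

How it is judged (in metres and radians):
On the way, in this order (a step that is already met when the one before it is completed fails the run):
1. the clasp is swung over centre and rests open (value of joint clasp above 2.4 rad), for 0.2 s.
2. the key is fully home in the unturned lock (z of key_shoulder in the frame of keyhole below 0.003 m and horizontal distance between key_shoulder and keyhole below 0.004 m and angle between key_shoulder's own z axis and vertical below 0.12 rad and value of joint plug below 0.4 rad), for 0.1 s.
3. the key, still home, is turned a quarter turn (z of key_shoulder in the frame of keyhole below 0.003 m and horizontal distance between key_shoulder and keyhole below 0.004 m and angle between key_shoulder's own z axis and vertical below 0.12 rad and value of joint plug above 1.3 rad), for 0.2 s.
At the end, for the whole second after the job is handed in: The fingers grip the key with more than 2 N; its shoulder is within 3 mm of the keyhole face, within 4 mm of its centre and upright within 0.12 rad; the plug is held still beyond 1.3 rad of its 1.5 rad; the clasp rests open beyond 2.4 rad; the bystanders are where they were (all of step 3 and contact force between the fingers and key above 2 N and velocity of joint plug between -0.2 and 0.2 rad/s and value of joint clasp above 2.4 rad); the arm keeps its last pose, push and grip.
It fails at once if another thing on the bench is moved by more than 30 mm (distance of any of lunch_box, mould, chopstick_case, egg_ring, tea_cup, soy_bottle from where it was at the start of the episode above 0.03 m).
It also fails if it takes over 64 s, if anything falls off the work surface, if the arm or the gripper's body presses on something with over 40 N, if the wrist force passes 120 N, or if a joint passes its speed limit or range.

### The arm

A 7-joint arm with a two-finger parallel gripper is mounted at the origin on the work surface. World frame = base frame: x ahead of the robot, y to its left, z up, the work surface at z = 0. Lengths are in m, angles in degrees, forces in N, time in s.
With the tool pointing down it reaches from about 0.425 to 0.875 m from the base axis. Payload 4.7 kg.
Tool frame: the origin (TCP) lies at the very end of the fingers, on their centre line; the grasp point (between the pads) lies env.grip_point_offset behind it (env.grip_point_offset is the distance from the TCP to the grasp point, in m); z points along the fingers, y is the direction in which the jaws open and shut (so a half turn about z gives the same grasp; the last joint's range is limited). The gripper opens to 87 mm and grips with 3 to 60 N. Pads are 19 mm wide; open, the fingers measure 117 mm over their backs; the gripper's body (75 mm by 190 mm) begins 51 mm behind the grasp point.
Start: joints at [68.188, 18.392, -4.016, 83.108, 1.295, 78.541, -3.26], TCP at [0.25, -0.6, 0.223] pointing down, gripper open.
Joint ranges: [-163.93, 163.93], [-17.29, 119.83], [-79.2, 71.16], [3.27, 140.29], [-89.18, 269.18], [5.43, 117.66], [-154.24, 154.24]. Speed limits (degrees/s): [147.25, 147.25, 180, 180, 180, 180, 180].

### API

Orientations are given as [roll, pitch, yaw] about the fixed x, y, z axes, in that order (R = Rz(yaw) Ry(pitch) Rx(roll)).
In Python, from cell import env gives the robot as it stands.
- The arm moves only by the tool send_rows, never from a script. Its argument "plan" is a list of rows, each a list of 7 numbers: the finger opening in mm, from 0 to 87, then the shift along the tool's x, y, z in mm, then the turn, a rotation vector about the tool's x, y, z in rad. A call has 1 to 12 rows; each row shifts and turns the commanded pose from where the row before left it, along the tool's axes as they then stand; what a row does not reach is not made up. A row lasts 1/10 s, in which the tool goes at most 50 mm and 8.59 degrees, less where a joint would pass 70% of its speed; a pose out of reach is approached as far as the arm can. A call is refused whole if a number of a shift passes 50 or a number of a turn 0.15, either way. A call with a gripper value outside its range is refused whole. The fingers move at their own pace and stop on an object; "grip_force" is the grip in N (left out, the last holds). Time passes only in rows, so rows that do not move let the fingers close. It gives the time, the measured TCP pose, the force and the opening at its end, in the units of the state.
- env.get_obs(): the state, without advancing time (a new reading comes with each control period).
- env.read_camera(name): name is "scene" or "side" or "wrist"; returns the picture (480x640x3 uint8, red, green, blue); there is no depth.
- env.get_calibration(name): a dict with "fx", "fy", "cx", "cy" (pixels), "k1" (the pictures are not rectified: a ray, as slopes to the right and down, at radius r is drawn at 1 + k1 r^2 times it, then the intrinsics apply), "extrinsics" (4x4, takes a point from camera to world coordinates). Camera axes: x right, y down, z forward; pixel columns grow to the right and rows downward; lengths in m; the calibration is good to about 2 mm. A picture is of the moment at which its call begins: read the wrist's pose just before it. get_calibration takes no time and is no camera call; for the wrist camera it gives the pose at the moment of the call.
- env.sign_off(): hands the job in, once; it reports no verdict.
Trained networks look in the newest picture that a camera, given by its name, has taken for a name from the list of things; names that differ only in an ending like _2 or _b are one class to them, and where a whole thing is asked for, a point or a joint stands for the part that bears it (a point fixed in the world has none). Each returns a list of dicts, best first, with "confidence" (0 to 1); they miss things now and then, are a little off and sometimes report something else, mostly with a low value. They report only what shows in the picture. A call takes as long as a camera call. They do not tell look-alikes from the thing itself.
- env.regions_of(camera, query): "region" (480x640 bool, what is visible of it) and "rect" ([left, top, right, bottom] in pixels, round what is visible of it).
The state is a dict: "time_s": time; "qpos": joint angles; "joint_velocities": joint speeds; "effort": joint torques, N m; "tool_pos": TCP position; "tool_rot": TCP orientation; "force": force on the tool from outside, world axes, zero at the start; "wrist_torque": the same for the moment, N m; "grip_width": finger opening in m.
Only numpy, scipy, OpenCV 4.12 (cv2) and the standard library are available. Lean on these libraries where they do the work, as an engineer would, in place of code of your own. Each camera call takes 0.05 s, during which the arm holds its last target. There are 200 camera calls.

## Working session

There is one attempt and no reset: what is moved stays moved. The work goes in short steps, Python scripts to look and compute and a tool call to move; the robot and the scene stay as the last step left them, time stands still between calls to the robot, and variables do not carry over. Pictures are saved under pics/ and viewed, about 8 in all and at most 12, crops included, and the job is handed in when it is done.

Besides the shell and the picture viewer there is one more tool, called after ">>>" as name(argument=value, ...), one argument or row to a line, values as JSON. send_rows: Moves the arm, as the interface text tells. Its arguments: {"type":"object","properties":{"plan":{"type":"array"},"grip_force":{"type":"number"}},"required":["plan"]}

```bash
mkdir -p pics
cat > h.py <<'E'
from cell import env
import numpy as np, cv2
from scipy.spatial.transform import Rotation as R
def K(c): return np.array([[c['fx'],0,c['cx']],[0,c['fy'],c['cy']],[0,0,1.]])
def dist(c): return np.array([c['k1'],0,0,0,0.])
def proj(c,P):
    E=np.linalg.inv(np.array(c['extrinsics']));P=np.atleast_2d(P)
    return cv2.projectPoints(P@E[:3,:3].T+E[:3,3],np.zeros(3),np.zeros(3),K(c),dist(c))[0].reshape(-1,2)
def ray(c,uv):
    n=cv2.undistortPoints(np.array(uv,float).reshape(-1,1,2),K(c),dist(c)).reshape(-1,2)
    E=np.array(c['extrinsics']);d=np.c_[n,np.ones(len(n))]@E[:3,:3].T
    return E[:3,3],d
def atz(c,uv,z):
    o,d=ray(c,uv);return o+d*((z-o[2])/d[:,2])[:,None]
def save(n,im): cv2.imwrite('pics/'+n,im[:,:,::-1])
E
python3 - <<'E'
from h import *
o=env.get_obs();print({k:np.round(v,3) for k,v in o.items()},env.grip_point_offset)
for n in ['scene','side']:
    im=env.read_camera(n);save(n+'0.png',im);np.save(n+'0.npy',im)
    c=env.get_calibration(n);print(n,{k:np.round(v,3).tolist() for k,v in c.items()})
    for q in ['lockbox','clasp_knob','key','stand','keyhole']:
        try:
            for r in env.regions_of(n,q): print(n,q,round(r['confidence'],2),np.round(r['rect']).tolist())
        except Exception as e: print(q,e)
E
```

```text
{'time_s': np.float64(0.0), 'qpos': array([68.186, 18.44 , -4.014, 83.176,  1.295, 78.539, -3.26 ]), 'joint_velocities': array([ 0.034,  0.09 , -0.044,  0.031,  0.033,  0.025, -0.057]), 'effort': array([-1.0000e-03, -4.9128e+01, -4.0400e-01, -3.1253e+01, -6.4000e-02,
        4.4000e-02,  0.0000e+00]), 'tool_pos': array([ 0.25 , -0.6  ,  0.221]), 'tool_rot': array([-1.7989e+02,  6.0000e-03,  2.2622e+01]), 'force': array([ 0.602, -0.135,  0.149]), 'wrist_torque': array([-0.024,  0.016, -0.02 ]), 'grip_width': np.float64(0.087)} 0.0187
scene {'fx': 599.155, 'fy': 599.155, 'cx': 317.769, 'cy': 240.655, 'k1': 0.044, 'extrinsics': [[-0.875, 0.324, -0.359, 1.061], [0.483, 0.618, -0.62, 0.957], [0.021, -0.716, -0.698, 1.176], [0.0, 0.0, 0.0, 1.0]]}
scene lockbox 0.85 [309.0, 145.0, 387.0, 208.0]
scene lockbox 0.72 [369.0, 255.0, 470.0, 342.0]
scene lockbox 0.71 [253.0, 190.0, 335.0, 264.0]
scene clasp_knob 0.76 [276.0, 201.0, 308.0, 216.0]
scene clasp_knob 0.62 [327.0, 152.0, 362.0, 169.0]
scene clasp_knob 0.57 [397.0, 268.0, 438.0, 290.0]
scene key 0.47 [329.0, 282.0, 342.0, 300.0]
scene st
[... 258 characters left out ...]
.732, 'cx': 325.312, 'cy': 244.232, 'k1': -0.051, 'extrinsics': [[-0.905, -0.328, 0.273, 0.198], [-0.426, 0.705, -0.567, 0.665], [-0.006, -0.629, -0.777, 1.022], [0.0, 0.0, 0.0, 1.0]]}
side lockbox 0.89 [414.0, 188.0, 489.0, 265.0]
side lockbox 0.74 [302.0, 305.0, 395.0, 411.0]
side lockbox 0.68 [311.0, 193.0, 390.0, 264.0]
side clasp_knob 0.57 [432.0, 201.0, 468.0, 222.0]
side clasp_knob 0.5 [338.0, 202.0, 370.0, 223.0]
side key 0.74 [342.0, 131.0, 355.0, 163.0]
side stand 0.91 [282.0, 286.0, 320.0, 321.0]
side keyhole 0.96 [312.0, 191.0, 393.0, 266.0]
side keyhole 0.89 [413.0, 190.0, 483.0, 261.0]
side keyhole 0.75 [306.0, 308.0, 395.0, 411.0]
side keyhole 0.73 [293.0, 284.0, 308.0, 298.0]
```

View pics/scene0.png

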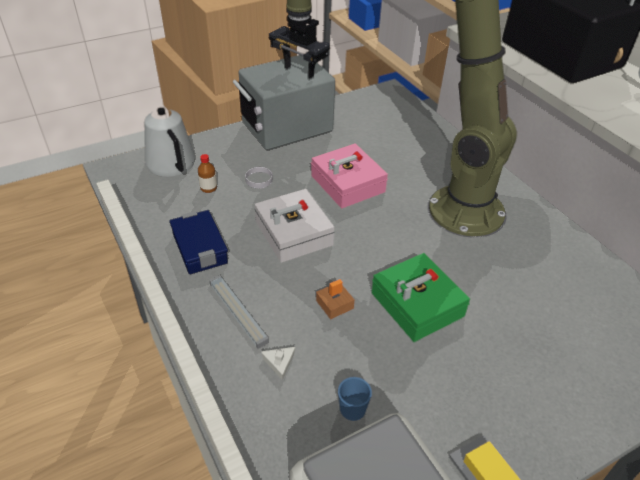

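View pics/side0.png

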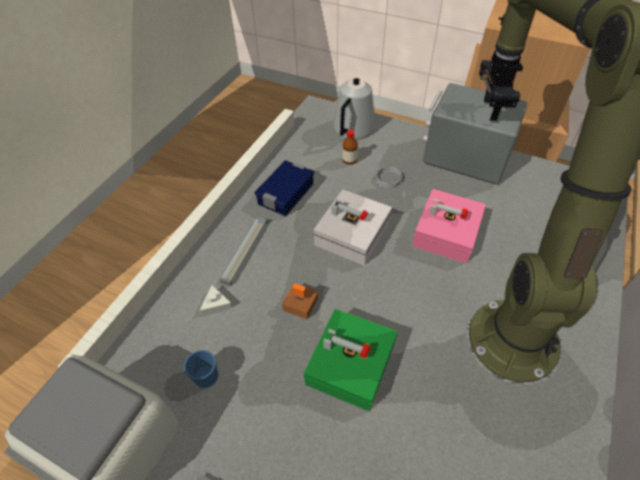

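The white box, at scene (294,224) and side (353,225), is the lock box. The pink box at scene (349,174) and the green one at (420,295) are look-alikes. The stand with the orange key is at scene (335,298) and side (300,300). Next I'll fit poses and confirm with an enlarged crop.

```bash
cat > fit.py <<'E'
from h import *
from scipy.optimize import minimize
def box(x,y,yaw,L,W,H,z0=0):
    c,s=np.cos(yaw),np.sin(yaw)
    return np.array([[x+c*a*L/2-s*b*W/2,y+s*a*L/2+c*b*W/2,z] for a in(-1,1) for b in (-1,1) for z in (z0,z0+H)])
def fit(obs,L,W,H,x0):
    # obs: list of (calib, mask); soft IoU at 4x supersample
    def cost(p):
        t=0
        for c,m in obs:
            h=cv2.convexHull(proj(c,box(*p,L,W,H)).astype(np.float32))
            a=np.zeros(m.shape,np.uint8);cv2.fillConvexPoly(a,np.round(h*16).astype(np.int32),255,cv2.LINE_AA,4)
            a=a/255.;t+=np.minimum(a,m).sum()/np.maximum(a,m).sum()
        return -t
    best=None
    for yw in x0[2]:
        r=minimize(cost,[x0[0],x0[1],yw],method='Nelder-Mead',options=dict(initial_simplex=[[x0[0],x0[1],yw],[x0[0]+.02,x0[1],yw],[x0[0],x0[1]+.02,yw],[x0[0],x0[1],yw+.2]],xatol=1e-5,fatol=1e-5))
        if best is None or r.fun<best.fun: best=r
    return best
E
python3 - <<'E'
from fit import *
C={n:env.get_calibration(n) for n in('scene','side')}
I={n:np.load(n+'0.npy') for n in C}
def pick(n,q,uv):
    for k in range(3):
        rs=[r for r in env.regions_of(n,q) if r['rect'][0]-3<uv[0]<r['rect'][2]+3 and r['rect'][1]-3<uv[1]<r['rect'][3]+3]
        if rs: return rs[0]['region'].astype(float)
obs=[(C['scene'],pick('scene','lockbox',(294,230))),(C['side'],pick('side','lockbox',(353,235)))]
x0=atz(C['scene'],[(294,224)],.06)[0]
r=fit(obs,.16,.18,.07,(x0[0],x0[1],np.radians([-60,-30,0,30,60,90])));print('box',r.x,np.degrees(r.x[2]),r.fun)
for n,o in zip(C,obs): r1=fit([o],.16,.18,.07,(r.x[0],r.x[1],[r.x[2]]));print(n,r1.x,r1.fun)
obs=[(C['scene'],pick('scene','stand',(335,300))),(C['side'],pick('side','stand',(300,303)))]
s0=atz(C['scene'],[(335,303)],.02)[0]
s=fit(obs,.07,.07,.035,(s0[0],s0[1],np.radians([0,20,45,70])));print('stand',s.x,np.degrees(s.x[2]),s.fun)
print('knob z~.096 scene(303,205):',atz(C['scene'],[(303,205)],.096),'side(364,215)',atz(C['side'],[(364,215)],.096))
for nm,zz in [('key',.05)]:
  print('grip scene(335,288) z.06',atz(C['scene'],[(336,287)],.06),'side',atz(C['side'],[(299,290)],.06))
def crop(n,x,y,w,h,k=5): return cv2.resize(I[n][y:y+h,x:x+w],None,fx=k,fy=k,interpolation=cv2.INTER_CUBIC)
a=np.vstack([np.hstack([crop('scene',250,180,90,90,4),crop('side',308,185,90,90,4)]),np.hstack([crop('scene',310,275,60,50,6),crop('side',270,275,60,50,6)])])
a=cv2.resize(a,None,fx=.85,fy=.85);save('crop1.png',a)
E
```

```text
box [ 0.50255239 -0.14874908 -0.03272866] -1.8752138954602378 -1.8971659863886292
scene [ 0.50214543 -0.14832316 -0.046332  ] -0.9683626472281863
side [ 0.50272257 -0.15160648 -0.0180397 ] -0.9333758874959225
stand [0.53033229 0.13295783 0.04809115] 2.7554199239674073 -1.4573904512433138
knob z~.096 scene(303,205): [[ 0.473731  -0.1443612  0.096    ]] side(364,215) [[ 0.469739   -0.14980409  0.096     ]]
grip scene(335,288) z.06 [[0.52658441 0.13033615 0.06      ]] side [[0.53224947 0.12710574 0.06      ]]
```

View pics/crop1.png

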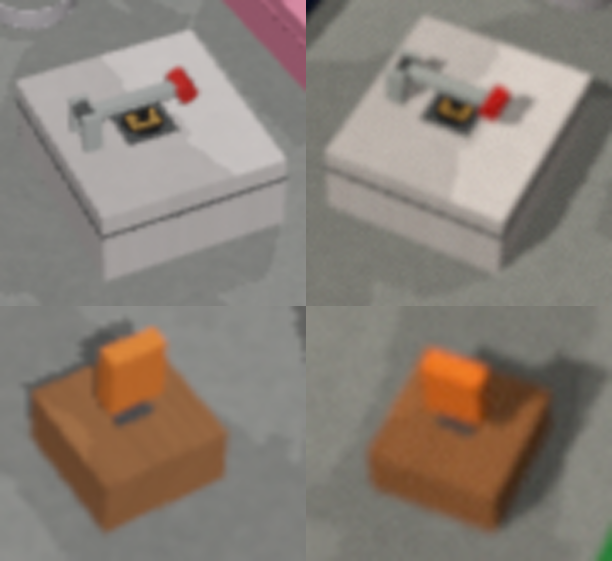

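The crop confirms the white box: its clasp is shut, the red knob points towards the robot (box −x ≈ world −x), and the box yaw is about −2°. The key's broad face runs along world x. I'm moving above the box for a wrist view.

>>> send_rows(
  plan=[
    [87,0,0,-27,0,0,0.143],
    [87,0,0,-27,0,0,0.143],
    [87,0,0,-26,0,0,0.143],
    [87,22,-44,0,0,0,0],
    [87,22,-44,0,0,0,0],
    [87,22,-44,0,0,0,0],
    [87,22,-44,0,0,0,0],
    [87,22,-44,0,0,0,0],
    [87,22,-44,0,0,0,0],
    [87,22,-44,0,0,0,0],
    [87,22,-44,0,0,0,0],
    [87,22,-44,0,0,0,0],
  ],
)

```text
time_s: 2.0
tool_pos: [0.462, -0.2092, 0.303]
tool_rot: [179.9, -0.0, -2.0]
force: [0.8, -0.2, 0.4]
grip_width: 0.0871
```

>>> send_rows(
  plan=[
    [87,10,-44,0,0,0,0],
    [87,0,-15,0,0,0,0],
    [87,0,0,0,0,0,0],
  ],
)

```text
time_s: 2.3
tool_pos: [0.4739, -0.1496, 0.303]
tool_rot: [180.0, -0.0, -1.6]
force: [0.2, -1.3, 0.4]
grip_width: 0.0873
```

Run:
```python
from h import *
o=env.get_obs();print(o['time_s'],o['tool_pos'],o['tool_rot'])
c=env.get_calibration('wrist');im=env.read_camera('wrist');save('w1.png',im)
print({k:np.round(v,4).tolist() for k,v in c.items()})
for q in ['clasp_knob','keyhole','clasp_hinge','lockbox']:
    for r in env.regions_of('wrist',q):
        ys,xs=np.nonzero(r['region']); print(q,round(r['confidence'],2),np.round(r['rect']).tolist(),xs.mean().round(1),ys.mean().round(1))
P=[[.472,-.147,.096],[.557,-.15,.096],[.507,-.149,.073]]
print(proj(c,P))
```

```text
2.3 [ 0.47390318 -0.14960815  0.30297112] [ 1.79977765e+02 -3.11271055e-02 -1.64683249e+00]
{'fx': 428.7466, 'fy': 428.7466, 'cx': 319.6925, 'cy': 237.9456, 'k1': -0.0951, 'extrinsics': [[-0.0296, -0.9553, -0.294, 0.5553], [-0.9996, 0.0282, 0.0089, -0.1524], [-0.0002, 0.2942, -0.9558, 0.4647], [0.0, 0.0, 0.0, 1.0]]}
clasp_knob 0.74 [305.0, 94.0, 336.0, 215.0] 319.6 160.0
clasp_knob 0.55 [435.0, 386.0, 449.0, 421.0] 442.0 401.6
keyhole 0.91 [219.0, 73.0, 425.0, 250.0] 319.8 160.7
keyhole 0.69 [303.0, 97.0, 337.0, 216.0] 319.8 159.5
keyhole 0.62 [3.0, 237.0, 91.0, 307.0] 40.9 271.6
keyhole 0.61 [351.0, 297.0, 523.0, 424.0] 416.8 359.2
clasp_hinge 0.73 [0.0, 234.0, 89.0, 306.0] 41.0 271.5
clasp_hinge 0.71 [217.0, 74.0, 425.0, 249.0] 319.8 160.7
lockbox 0.71 [348.0, 299.0, 523.0, 422.0] 416.7 359.2
lockbox 0.68 [0.0, 234.0, 91.0, 309.0] 41.0 271.5
lockbox 0.67 [219.0, 73.0, 426.0, 251.0] 319.8 160.6
[[316.467867   205.29688179]
 [316.85555819 105.16995927]
 [317.63855515 162.07232611]]
```

View pics/w1.png

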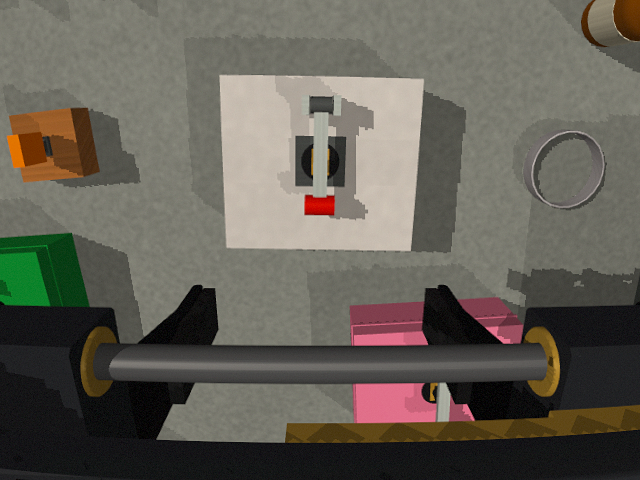

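The wrist view shows the clasp centred on the lid, with the knob at (320,205), the hinge at (321,104) and the plug at (320,161). My prediction is only about 3 px off. I'll refine from the lid outline and look at the stand.

```bash
cat > lid.py <<'E'
from h import *
def lid(c,im):
    hsv=cv2.cvtColor(im,cv2.COLOR_RGB2HSV)
    m=((im.min(2)>135)).astype(np.uint8)
    n,l,s,ce=cv2.connectedComponentsWithStats(cv2.morphologyEx(m,cv2.MORPH_CLOSE,np.ones((5,5))))
    return n,l,s
E
python3 - <<'E'
from h import *
im=cv2.imread('pics/w1.png')[:,:,::-1].astype(np.uint8)
c=env.get_calibration('wrist')
sub=im[60:262,200:450].astype(int)
print(im[120,260],im[240,240],im[66,150],im[90,450])
m=((sub[:,:,0]>145)&(sub[:,:,0]-sub[:,:,1]<40)&(sub.min(2)>130)).astype(np.uint8)
m=cv2.morphologyEx(m,cv2.MORPH_CLOSE,np.ones((45,45)))
cs=max(cv2.findContours(m,0,1)[0],key=cv2.contourArea).reshape(-1,2)+[200,60]
P=atz(c,cs.astype(float),.07)[:,:2]
hull=cv2.convexHull(P.astype(np.float32))
print(cv2.minAreaRect(hull))
q=cv2.approxPolyDP(cv2.convexHull(cs.astype(np.int32)),8,True).reshape(-1,2);print(q.tolist(),atz(c,q.astype(float),.07).round(4).tolist())
red=(im[:,:,0]>150)&(im[:,:,1]<60)&(im[:,:,2]<60)
ys,xs=np.nonzero(red[180:230,280:360]);u=[xs.min()+xs.max()+561,ys.min()+ys.max()+361];print('red',xs.min()+280,xs.max()+280,ys.min()+180,ys.max()+180)
print('knob',atz(c,[[u[0]/2,u[1]/2]],.099), 'hinge',atz(c,[[321,104]],.1),'plug',atz(c,[[320,161]],.073))
E
```

```text
[196 187 176] [194 185 172] [133 132 121] [122 123 113]
((0.5022343397140503, -0.1466444432735443), (0.20130501687526703, 0.1861051619052887), 87.67193603515625)
[[423, 60], [411, 261], [226, 261], [200, 161], [200, 60]] [[0.5912, -0.2497, 0.07], [0.4055, -0.2422, 0.07], [0.4126, -0.0605, 0.07], [0.5111, -0.0463, 0.07], [0.5991, -0.0555, 0.07]]
red 305 334 196 213
knob [[ 0.47166419 -0.15530171  0.099     ]] hinge [[ 0.55645614 -0.15941494  0.1       ]] plug [[ 0.5066295  -0.15667255  0.073     ]]
```

Run:
```python
from h import *
o=env.get_obs();print(o['time_s'],o['tool_pos'],o['tool_rot'])
c=env.get_calibration('wrist');im=env.read_camera('wrist');cv2.imwrite('pics/w2.png',im[:,:,::-1])
s=im.astype(int)
m=((s[:,:,0]>145)&(s[:,:,0]-s[:,:,1]<40)&(s.min(2)>130)).astype(np.uint8);m[:40]=0;m[270:]=0;m[:,:200]=0;m[:,450:]=0
n,l,st,_=cv2.connectedComponentsWithStats(m);k=1+st[1:,4].argmax();m=(l==k).astype(np.uint8)
hull=cv2.convexHull(max(cv2.findContours(m,0,1)[0],key=cv2.contourArea)).reshape(-1,2)
P=atz(c,hull.astype(float),.07)[:,:2]
print(cv2.minAreaRect((P*1000).astype(np.float32)))
red=(s[:,:,0]>150)&(s[:,:,1]<60)&(s[:,:,2]<60);red[:180]=0;red[230:]=0
ys,xs=np.nonzero(red);print(xs.min(),xs.max(),ys.min(),ys.max())
u=[(xs.min()+xs.max()+1)/2,(ys.min()+ys.max()+1)/2]
print('knob',atz(c,[u],.099))
# plug: brass
hsv=cv2.cvtColor(im,cv2.COLOR_RGB2HSV)
o=(s[:,:,0]>200)&(s[:,:,1]<150)&(s[:,:,2]<60)
ys,xs=np.nonzero(o);print('orange',xs.min(),xs.max(),ys.min(),ys.max())
dark=(s.max(2)<95);dark[:128]=0;dark[195:]=0;dark[:,:285]=0;dark[:,355:]=0
ys,xs=np.nonzero(dark);print('plate',xs.min(),xs.max(),ys.min(),ys.max(),atz(c,[[(xs.min()+xs.max()+1)/2,(ys.min()+ys.max()+1)/2]],.071))
```

```text
2.55 [ 0.47278592 -0.15477142  0.30240247] [ 1.79977732e+02  1.85038631e-02 -2.18510107e+00]
((502.2098693847656, -150.69009399414062), (180.29742431640625, 160.44088745117188), 87.21332550048828)
299 327 195 212
knob [[ 0.47277542 -0.14968305  0.099     ]]
orange 1 327 137 207
plate 289 339 135 185 [[ 0.50703653 -0.15167225  0.071     ]]
```

Lid fit: 180.3 × 160.4 mm, centred at (0.502, −0.151), yaw −2.8°. The keyhole is at about (0.507, −0.1515) and the knob at about (0.4727, −0.1497). Next: descend over the knob and grip its ends.

>>> send_rows(
  plan=[
    [50,0,-5,0,0,0,0.011],
    [50,0,0,44,0,0,0],
    [50,0,0,44,0,0,0],
    [50,0,0,44,0,0,0],
    [50,0,0,44,0,0,0],
    [50,0,0,25,0,0,0],
    [50,0,0,20,0,0,0],
    [50,0,0,0,0,0,0],
    [50,0,0,0,0,0,0],
  ],
)

```text
time_s: 3.5
tool_pos: [0.4738, -0.1475, 0.0819]
tool_rot: [-180.0, 0.0, -2.6]
force: [1.2, -0.5, 1.3]
grip_width: 0.0504
```

>>> send_rows(
  plan=[
    [20,0,0,0,0,0,0],
    [20,0,0,0,0,0,0],
    [20,0,0,0,0,0,0],
    [20,0,0,0,0,0,0],
    [20,0,0,0,0,0,0],
    [20,0,0,0,0,0,0],
  ],
  grip_force=10,
)

```text
time_s: 4.1
tool_pos: [0.474, -0.1491, 0.0823]
tool_rot: [179.9, -0.1, -2.6]
force: [-0.2, -4.6, 3.0]
grip_width: 0.0258
```

>>> send_rows(
  plan=[
    [20,1.3,0,-14.8,0,0,0],
    [20,3.8,0,-14.3,0,0,0],
    [20,6.3,0,-13.4,0,0,0],
    [20,8.5,0,-12.1,0,0,0],
    [20,10.5,0,-10.5,0,0,0],
    [20,12.1,0,-8.5,0,0,0],
    [20,13.4,0,-6.3,0,0,0],
    [20,14.3,0,-3.8,0,0,0],
    [20,14.8,0,-1.3,0,0,0],
    [20,14.8,0,1.3,0,0,0],
    [20,14.3,0,3.8,0,0,0],
    [20,0,0,0,0,0,0],
  ],
)

```text
time_s: 5.3
tool_pos: [0.5893, -0.1546, 0.1615]
tool_rot: [179.9, -0.1, -2.6]
force: [1.0, -5.3, 2.0]
grip_width: 0.0261
```

>>> send_rows(
  plan=[
    [20,13.4,0,6.3,0,0,0],
    [20,12.1,0,8.5,0,0,0],
    [20,10.5,0,10.5,0,0,0],
    [20,0,0,0,0,0,0],
    [60,0,0,0,0,0,0],
    [60,0,0,0,0,0,0],
    [60,0,0,0,0,0,0],
    [60,0,0,-45,0,0,0],
    [60,0,0,-45,0,0,0],
    [60,-30,-35,-20,0,0,0],
    [60,-30,-35,-20,0,0,0],
    [60,0,0,0,0,0,0],
  ],
)

```text
time_s: 6.5
tool_pos: [0.5663, -0.0738, 0.2703]
tool_rot: [-179.9, -0.3, -2.0]
force: [0.1, 0.4, 0.1]
grip_width: 0.0596
```

Run:
```python
from h import *
for i in range(4): env.read_camera('scene')
o=env.get_obs();print(o['time_s'],o['tool_pos'],o['tool_rot'])
c=env.get_calibration('wrist');im=env.read_camera('wrist');cv2.imwrite('pics/w3.png',im[:,:,::-1]);np.save('c3.npy',c['extrinsics'])
for q in ['key','key_grip','stand','clasp_knob']:
    for r in env.regions_of('wrist',q):
        ys,xs=np.nonzero(r['region']); print(q,round(r['confidence'],2),np.round(r['rect']).tolist(),xs.mean().round(1),ys.mean().round(1))
```

```text
6.7 [ 0.56676001 -0.08262118  0.2652094 ] [ 1.79978359e+02  6.61681327e-02 -2.63087407e+00]
key 0.69 [298.0, 104.0, 509.0, 347.0] 395.0 243.5
key 0.61 [69.0, 234.0, 112.0, 274.0] 90.8 253.8
key_grip 0.8 [68.0, 235.0, 112.0, 278.0] 90.4 253.8
clasp_knob 0.98 [399.0, 104.0, 448.0, 231.0] 417.6 158.7
```

View pics/w3.png

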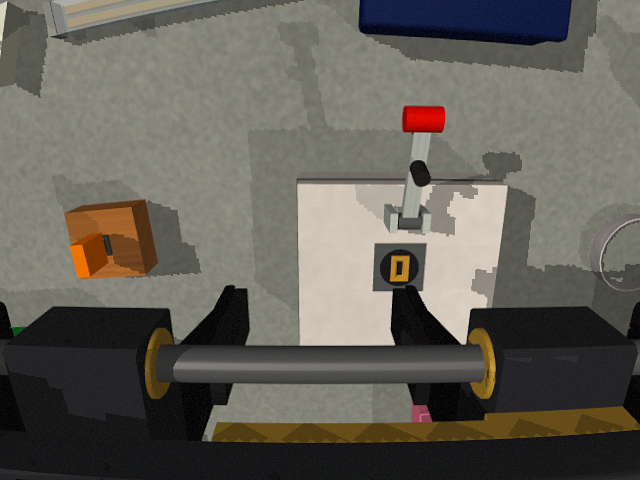

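The clasp now lies open: knob at (424,118), beyond the hinge at (408,218). The brass slot shows at (399,268) and the orange key at (90,255). I'm moving over the stand and measuring the keyhole and key.

>>> send_rows(
  plan=[
    [60,0,-43,0,0,0,0],
    [60,0,-43,0,0,0,0],
    [60,0,-43,0,0,0,0],
    [60,0,-43,0,0,0,0],
    [60,0,-43,0,0,0,0],
    [60,0,0,0,0,0,0],
    [60,0,0,0,0,0,0],
    [60,0,0,0,0,0,0],
    [60,0,0,0,0,0,0],
  ],
)

```text
time_s: 7.85
tool_pos: [0.5772, 0.1307, 0.2656]
tool_rot: [180.0, 0.0, -2.8]
force: [-0.5, 0.1, 0.1]
grip_width: 0.0599
```

Run:
```python
from h import *
o=env.get_obs();print(o['time_s'],o['tool_pos'],o['tool_rot'],o['qpos'].round(1))
c=env.get_calibration('wrist');im=env.read_camera('wrist');cv2.imwrite('pics/w4.png',im[:,:,::-1]);np.save('c4.npy',c['extrinsics'])
print('TCP err' , o['tool_pos'])
c3=dict(c);c3['extrinsics']=np.load('c3.npy')
i3=cv2.imread('pics/w3.png')[:,:,::-1].astype(int)
# knob
red=(i3[:,:,0]>150)&(i3[:,:,1]<60)&(i3[:,:,2]<60);ys,xs=np.nonzero(red);print('knob',atz(c3,[[(xs.min()+xs.max()+1)/2,(ys.min()+ys.max()+1)/2]],.127))
b=(i3[:,:,0]-i3[:,:,2]>80)&(i3[:,:,1]>90);b[:240]=0;b[300:]=0;b[:,:370]=0;b[:,430:]=0
ys,xs=np.nonzero(b);print('brass',xs.min(),xs.max(),ys.min(),ys.max());
h=cv2.convexHull(np.c_[xs,ys].astype(np.int32)).reshape(-1,2).astype(float)
print(cv2.minAreaRect((atz(c3,h,.073)[:,:2]*1000).astype(np.float32)))
d=(i3.max(2)<100);d[:235]=0;d[300:]=0;d[:,:366]=0;d[:,430:]=0;ys,xs=np.nonzero(d);print('plate',xs.min(),xs.max(),ys.min(),ys.max())
s=im.astype(int)
og=(s[:,:,0]-s[:,:,2]>110)&(s[:,:,0]-s[:,:,1]>50)&(s[:,:,0]>190)
n,l,st,ce=cv2.connectedComponentsWithStats(og.astype(np.uint8))
for k in range(1,n):
    if st[k,4]>100: print(st[k],ce[k])
for q in ['key_grip','stand','key']:
    for r in env.regions_of('wrist',q): print(q,round(r['confidence'],2),np.round(r['rect']).tolist())
cr=[]
x0,y0=200,100
save('crop4.png',np.hstack([cv2.resize(im[130:290,180:340],None,fx=2.5,fy=2.5),cv2.resize(i3[200:300,350:450].astype(np.uint8),None,fx=4,fy=4)]))
```

```text
7.85 [0.57716748 0.13071408 0.26561348] [ 1.79953218e+02  2.34166044e-02 -2.77497142e+00] [  14.8   13.2  -35.6   87.     7.8   82.3 -114. ]
TCP err [0.57716748 0.13071408 0.26561348]
knob [[ 0.63782703 -0.15852504  0.127     ]]
brass 390 409 256 280
((507.6738586425781, -150.88681030273438), (16.139083862304688, 22.80463409423828), 87.10684967041016)
plate 373 425 244 299
[313 245  18  35 484] [321.07644628 262.02272727]
key_grip 0.95 [312.0, 232.0, 329.0, 281.0]
stand 0.89 [279.0, 199.0, 359.0, 279.0]
stand 0.2 [315.0, 235.0, 332.0, 282.0]
key 0.96 [313.0, 235.0, 328.0, 273.0]
```

View pics/w4.png

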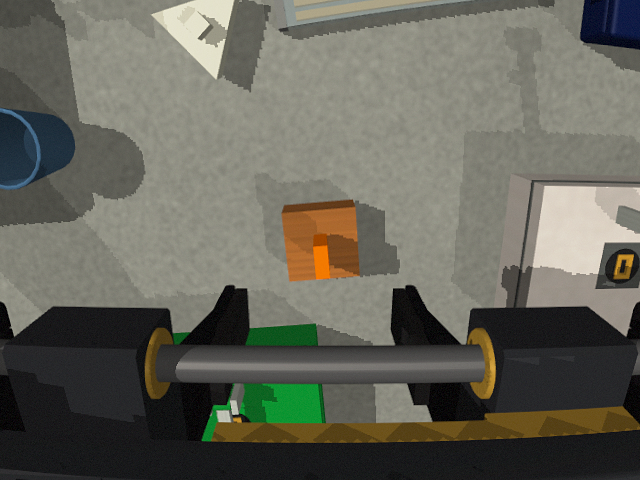

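The wrist view shows the key at (321,262), its top face spanning rows 245–280, and the stand around (320,240). Joint 7 is at −114°, and a clockwise turn drives it lower. So I must take the key with the gripper flipped half a turn (yaw ≈ 177°). I'll turn now and then measure the key.

>>> send_rows(
  plan=[
    [60,-4,0,0,0,0,-0.15],
    [60,-4,0,0,0,0,-0.15],
    [60,-4,0,0,0,0,-0.15],
    [60,0,0,0,0,0,-0.15],
    [60,0,0,0,0,0,-0.15],
    [60,0,0,0,0,0,-0.15],
    [60,0,0,0,0,0,-0.15],
    [60,0,0,0,0,0,-0.15],
    [60,0,0,0,0,0,-0.15],
    [60,0,0,0,0,0,-0.15],
    [60,0,0,0,0,0,-0.15],
    [60,0,0,0,0,0,-0.15],
  ],
)

```text
time_s: 9.25
tool_pos: [0.565, 0.1312, 0.266]
tool_rot: [180.0, 0.0, 100.9]
force: [-0.5, 0.8, -0.1]
grip_width: 0.06
```

>>> send_rows(
  plan=[
    [60,0,0,0,0,0,-0.15],
    [60,0,0,0,0,0,-0.15],
    [60,0,0,0,0,0,-0.15],
    [60,0,0,0,0,0,-0.15],
    [60,0,0,0,0,0,-0.15],
    [60,0,0,0,0,0,-0.15],
    [60,0,0,0,0,0,-0.15],
    [60,0,0,0,0,0,-0.15],
    [60,0,0,0,0,0,-0.14],
    [60,0,0,0,0,0,0],
    [60,0,0,0,0,0,0],
    [60,0,0,0,0,0,0],
  ],
)

```text
time_s: 10.45
tool_pos: [0.5649, 0.1314, 0.2659]
tool_rot: [-180.0, 0.0, 177.2]
force: [-0.3, 0.1, -0.6]
grip_width: 0.06
```

Run:
```python
from h import *
for i in range(2): env.get_obs()
o=env.get_obs();print(o['time_s'],o['tool_pos'],o['tool_rot'],o['qpos'].round(1))
c=env.get_calibration('wrist');im=env.read_camera('wrist');cv2.imwrite('pics/w5.png',im[:,:,::-1]);np.save('c5.npy',c['extrinsics'])
for f,e in (('w4','c4'),('w5','c5')):
    cc=dict(c);cc['extrinsics']=np.load(e+'.npy');s=cv2.imread(f'pics/{f}.png')[:,:,::-1].astype(int)
    og=((s[:,:,0]-s[:,:,2]>110)&(s[:,:,0]-s[:,:,1]>70)&(s[:,:,0]>190)).astype(np.uint8)
    n,l,st,ce=cv2.connectedComponentsWithStats(og)
    for k in range(1,n):
        if st[k,4]>100:
            p=[tuple(s[int(ce[k][1]+d),int(ce[k][0])]) for d in range(-28,29,7)]
            h=cv2.convexHull(np.argwhere(l==k)[:,::-1].astype(np.int32)).reshape(-1,2)+.0
            print(f,st[k],cv2.minAreaRect((atz(cc,h,.083)[:,:2]*1000).astype(np.float32)),[tuple(map(int,q)) for q in p])
```

```text
10.45 [0.56492724 0.13140756 0.26593627] [-1.79984928e+02  3.03135444e-03  1.77165251e+02] [ 33.2  16.9 -59.3  88.1  14.6  83.3  60.5]
w4 [313 245  18  35 484] ((530.6674194335938, 131.43893432617188), (30.32061195373535, 12.630483627319336), 2.881682872772217) [(155, 72, 0), (153, 69, 0), (243, 120, 0), (243, 123, 0), (242, 122, 0), (242, 121, 0), (242, 121, 0), (138, 139, 124), (148, 146, 134)]
w5 [309 145  30  42 613] ((529.9857177734375, 136.71180725097656), (31.737573623657227, 23.45602035522461), 1.171210527420044) [(182, 112, 52), (150, 80, 17), (244, 126, 0), (246, 129, 0), (245, 128, 0), (246, 130, 0), (245, 127, 0), (180, 111, 55), (172, 104, 48)]
```

View pics/w5.png

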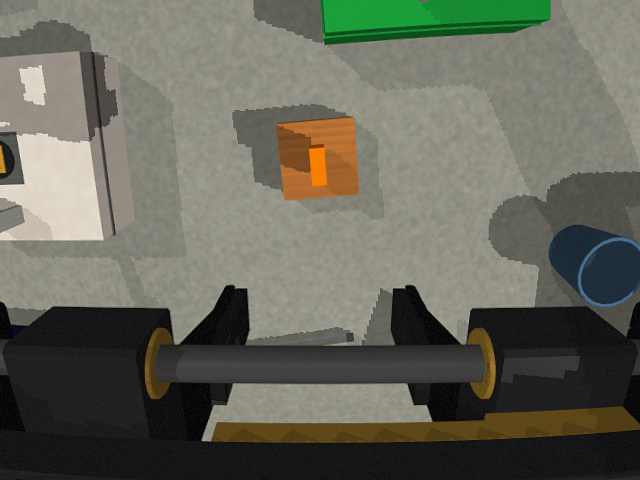

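Run:
```python
from h import *
c=env.get_calibration('wrist')
s=cv2.imread('pics/w5.png')[:,:,::-1].astype(int)
og=((s[:,:,0]>225)&(s[:,:,2]<25)).astype(np.uint8)
n,l,st,ce=cv2.connectedComponentsWithStats(og);k=1+st[1:,4].argmax()
h=cv2.convexHull(np.argwhere(l==k)[:,::-1].astype(np.int32)).reshape(-1,2)+.5
print(st[k])
for z in (.078,.083,.088): print(cv2.minAreaRect((atz(c,h,z)[:,:2]*1000).astype(np.float32)))
o=env.get_obs();print(o['tool_pos'],o['tool_rot'])
```

```text
[309 148  18  38 548]
((531.5428466796875, 131.5369415283203), (30.188678741455078, 12.095586776733398), 1.598487138748169)
((530.8616333007812, 131.5866241455078), (29.756980895996094, 11.922619819641113), 1.5984855890274048)
((530.1804809570312, 131.63632202148438), (29.32522201538086, 11.749651908874512), 1.5985016822814941)
[0.56493608 0.13152926 0.26597475] [-1.79986057e+02  9.02973035e-03  1.77203762e+02]
```

Both views agree on the key: centre (0.5308, 0.1315), top at z 0.083, yaw about +2.3°. Descending to grasp.

>>> send_rows(
  plan=[
    [45,17,0,0,0,0,-0.089],
    [45,17,1.4,10,0,0,0],
    [45,0,0,45,0,0,0],
    [45,0,0,45,0,0,0],
    [45,0,0,45,0,0,0],
    [45,0,0,35,0,0,0],
    [45,0,0,25,0,0,0],
    [45,0,0,14.5,0,0,0],
    [45,0,0,0,0,0,0],
    [45,0,0,0,0,0,0],
    [45,0,0,0,0,0,0],
  ],
)

```text
time_s: 11.6
tool_pos: [0.5322, 0.1335, 0.0481]
tool_rot: [180.0, 0.2, -177.6]
force: [0.3, -0.7, 0.6]
grip_width: 0.0449
```

>>> send_rows(
  plan=[
    [5,0,0,0,0,0,0],
    [5,0,0,0,0,0,0],
    [5,0,0,0,0,0,0],
    [5,0,0,0,0,0,0],
    [5,0,0,0,0,0,0],
    [5,0,0,0,0,0,0],
    [5,0,0,0,0,0,0],
  ],
  grip_force=40,
)

```text
time_s: 12.3
tool_pos: [0.5309, 0.1326, 0.0464]
tool_rot: [-180.0, -0.0, -177.6]
force: [-0.4, -1.6, 0.6]
grip_width: 0.0116
```

>>> send_rows(
  plan=[
    [5,0,0,-20,0,0,0],
    [5,0,0,-30,0,0,0],
    [5,0,0,-40,0,0,0],
    [5,0,0,-30,0,0,0.091],
    [5,1.4,-41,0,0,0,0],
    [5,1.4,-41,0,0,0,0],
    [5,1.4,-41,0,0,0,0],
    [5,1.4,-41,0,0,0,0],
    [5,1.4,-41,0,0,0,0],
    [5,1.4,-41,0,0,0,0],
    [5,1,-30,0,0,0,0],
    [5,0,-8.5,0,0,0,0],
  ],
)

```text
time_s: 13.5
tool_pos: [0.5067, -0.155, 0.166]
tool_rot: [-179.9, -0.0, 176.9]
force: [-0.2, -0.6, 0.3]
grip_width: 0.0117
```

>>> send_rows(
  plan=[
    [5,0,0,0,0,0,0],
    [5,0,0,0,0,0,0],
    [5,0,0,0,0,0,0],
    [5,0,0,0,0,0,0],
  ],
)

```text
time_s: 13.9
tool_pos: [0.508, -0.1488, 0.1666]
tool_rot: [180.0, 0.0, 177.4]
force: [0.4, -0.4, -0.7]
grip_width: 0.0117
```

Run:
```python
from h import *
o=env.get_obs();print(o['time_s'],o['tool_pos'],o['tool_rot'],o['qpos'].round(1),o['grip_width'],o['force'])
c=env.get_calibration('wrist');im=env.read_camera('wrist');cv2.imwrite('pics/w6.png',im[:,:,::-1]);np.save('c6.npy',c['extrinsics'])
t=np.array(o['tool_pos']);
def k(z): return [t[0],t[1],z]
zc=t[2]+.0187
print('grip',proj(c,[k(zc+.018),k(zc),k(zc-.03),k(zc-.054)]).round(1).tolist(),'keyhole',proj(c,[[.5075,-.1511,.073]]).round(1))
ca=cv2.resize(im[80:300,200:440],(720,660))[:600]
for n,(x,y) in dict(scene=(293,215),side=(355,205)).items():
    I=env.read_camera(n);cv2.imwrite(f'pics/{n}6.png',I[:,:,::-1])
    cc=env.get_calibration(n)
    print(n,proj(cc,[k(zc),k(zc-.03),k(zc-.054),[.5075,-.1511,.073]]).round(1).tolist())
S=cv2.imread('pics/scene6.png')[160:260,240:340,::-1];D=cv2.imread('pics/side6.png')[150:250,300:400,::-1]
W=im[100:300,200:440]
save('crop6.png',np.hstack([cv2.resize(W,(480,400)),np.vstack([cv2.resize(S,(300,300)),cv2.resize(D,(300,300))])[:400] if 0 else cv2.resize(np.vstack([S,D]),(200,400),interpolation=cv2.INTER_CUBIC)]))
```

```text
13.9 [ 0.50796692 -0.14877656  0.16656238] [1.79997561e+02 1.08080082e-02 1.77374682e+02] [ 61.3  11.  -52.4 103.1   9.2  70.4  93.6] 0.011652780374382702 [ 0.43939188 -0.42155968 -0.74829014]
grip [[321.2, 358.5], [321.0, 331.8], [320.7, 297.7], [320.6, 277.0]] keyhole [[316.6 240.8]]
scene [[290.8, 182.2], [290.9, 191.1], [291.0, 198.0], [291.0, 213.6]]
side [[352.5, 187.9], [352.0, 196.0], [351.7, 202.2], [351.4, 216.1]]
```

View pics/crop6.png

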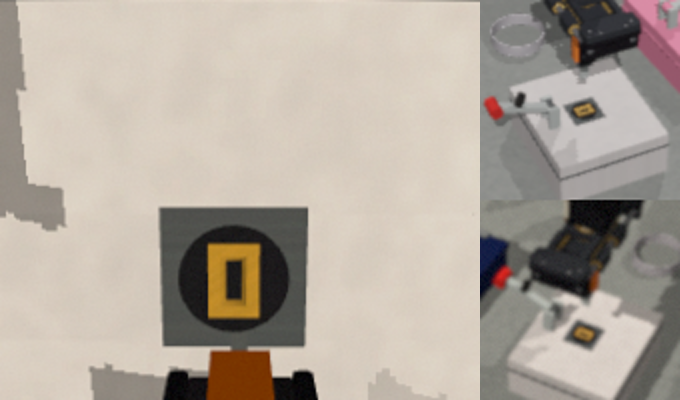

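The wrist crop shows the slot at (317,240.5), against a prediction of (316.6,240.8), so the keyhole position holds. The key hangs upright in the jaws with its nose near (320,274). I'll descend to just above the mouth and compare nose with slot.

>>> send_rows(
  plan=[
    [5,0,-2,0,0,0,0],
    [5,0,0,15,0,0,0],
    [5,0,0,20,0,0,0],
    [5,0,0,11,0,0,0],
    [5,0,0,0,0,0,0],
    [5,0,0,0,0,0,0],
    [5,0,0,0,0,0,0],
    [5,0,0,0,0,0,0],
  ],
)

```text
time_s: 14.85
tool_pos: [0.5081, -0.1528, 0.1212]
tool_rot: [-180.0, 0.1, 177.2]
force: [0.4, -0.2, -0.8]
grip_width: 0.0115
```

```bash
cat > chk.py <<'E'
from h import *
import sys
o=env.get_obs();print(o['time_s'],o['tool_pos'].round(4),o['tool_rot'].round(2),o['force'].round(1))
c=env.get_calibration('wrist');im=env.read_camera('wrist');cv2.imwrite(f'pics/{sys.argv[1]}.png',im[:,:,::-1])
t=o['tool_pos'];zc=t[2]+.0187;s=im.astype(int)
print('nose z',zc-.054,'nose,shoulder px',proj(c,[[t[0],t[1],zc-.054],[t[0],t[1],zc-.03],[.5077,-.1511,.073]]).round(1).tolist())
b=(s[:,:,0]-s[:,:,2]>80)&(s[:,:,1]>120)&(s[:,:,0]-s[:,:,1]<85);b[:200]=0;b[330:]=0;b[:,:270]=0;b[:,370:]=0
n,l,st,ce=cv2.connectedComponentsWithStats(b.astype(np.uint8));k=1+st[1:,4].argmax();print('brass',st[k])
h=cv2.convexHull(np.argwhere(l==k)[:,::-1].astype(np.int32)).reshape(-1,2)+.5
print(cv2.minAreaRect((atz(c,h,.073)[:,:2]*1000).astype(np.float32)))
x,y=280,205
save(sys.argv[1]+'c.png',cv2.resize(im[y:y+100,x:x+80],None,fx=6,fy=6,interpolation=cv2.INTER_CUBIC))
E
python3 chk.py w7
```

```text
14.85 [ 0.5081 -0.1528  0.1212] [-1.7996e+02  7.0000e-02  1.7720e+02] [ 0.4 -0.2 -0.8]
nose z 0.08590864846535973 nose,shoulder px [[320.6, 276.9], [320.7, 297.7], [323.7, 266.6]]
brass [309 244  30  42 630]
((506.99359130859375, -150.8973388671875), (15.273530960083008, 22.919986724853516), 87.15247344970703)
```

View pics/w7c.png

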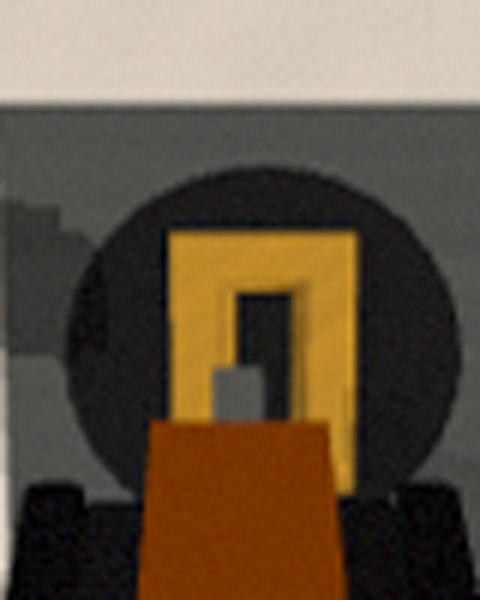

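Run:
```python
from h import *
c=env.get_calibration('wrist');o=env.get_obs();t=o['tool_pos'];print(t)
nz=t[2]+.0187-.054
print('nose -x edge',proj(c,[[t[0]-.006,t[1]-.0004,nz+d] for d in (0,.002,.004,.006)]).round(1).tolist(),'obs row 266')
print('blade width px',proj(c,[[t[0]-.006,t[1]+a,nz+.004] for a in(-.002,.002)]).round(1).tolist(),'obs 315.2,324')
for r,z in((243.5,.073),(251.5,.073),(253.7,.072)): print(r,atz(c,[[324,r]],z).round(4))
f=cv2.imread('pics/w6.png')[:,:,::-1].astype(int);c6=dict(c);c6['extrinsics']=np.load('c6.npy')
b=(f[:,:,0]-f[:,:,2]>80)&(f[:,:,1]>120)&(f[:,:,0]-f[:,:,1]<85);b[:200]=0;b[272:]=0;b[:,:270]=0;b[:,370:]=0
h=cv2.convexHull(np.argwhere(b)[:,::-1].astype(np.int32)).reshape(-1,2)+.5
print(cv2.minAreaRect((atz(c6,h,.073)[:,:2]*1000).astype(np.float32)))
```

```text
[ 0.50801702 -0.15276256  0.12113495]
nose -x edge [[319.2, 265.7], [319.2, 267.1], [319.2, 268.6], [319.2, 270.1]] obs row 266
blade width px [[315.9, 268.8], [324.2, 268.4]] obs 315.2,324
243.5 [[ 0.4949 -0.1504  0.073 ]]
251.5 [[ 0.4992 -0.1506  0.073 ]]
253.7 [[ 0.5008 -0.1506  0.072 ]]
((507.14141845703125, -150.90635681152344), (15.45057487487793, 22.98996353149414), 86.72102355957031)
```

Nose and slot differ by about +2.2 mm in y and −0.6 mm in x, so I'll correct that and then enter slowly.

>>> send_rows(
  plan=[
    [5,0.7,2.2,0,0,0,0],
    [5,0,0,0,0,0,0],
    [5,0,0,0,0,0,0],
    [5,0,0,5,0,0,0],
    [5,0,0,5,0,0,0],
    [5,0,0,2,0,0,0],
    [5,0,0,2,0,0,0],
    [5,0,0,2,0,0,0],
    [5,0,0,0,0,0,0],
    [5,0,0,0,0,0,0],
  ],
)

```text
time_s: 15.9
tool_pos: [0.5072, -0.1503, 0.1045]
tool_rot: [180.0, 0.0, 177.2]
force: [0.6, -0.6, -0.6]
grip_width: 0.0119
```

The nose is 4 mm inside the mouth with almost no force. I'm pushing on.

>>> send_rows(
  plan=[
    [5,0,0,2,0,0,0],
    [5,0,0,2,0,0,0],
    [5,0,0,2,0,0,0],
    [5,0,0,2,0,0,0],
    [5,0,0,2,0,0,0],
    [5,0,0,2,0,0,0],
    [5,0,0,0,0,0,0],
  ],
)

```text
time_s: 16.6
tool_pos: [0.5072, -0.1509, 0.0923]
tool_rot: [-180.0, 0.0, 177.2]
force: [3.0, -2.5, 0.1]
grip_width: 0.0121
```

>>> send_rows(
  plan=[
    [5,0,0,2,0,0,0],
    [5,0,0,2,0,0,0],
    [5,0,0,2,0,0,0],
    [5,0,0,1,0,0,0],
    [5,0,0,0,0,0,0],
  ],
)

```text
time_s: 17.1
tool_pos: [0.5072, -0.1502, 0.0851]
tool_rot: [180.0, 0.0, 177.2]
force: [3.0, -0.3, -1.0]
grip_width: 0.0116
```

>>> send_rows(
  plan=[
    [5,0,0,1,0,0,0],
    [5,0,0,1,0,0,0],
    [5,0,0,1,0,0,0],
    [5,0,0,0,0,0,0],
    [5,0,0,0,0,0,0],
  ],
)

```text
time_s: 17.6
tool_pos: [0.5074, -0.1502, 0.0842]
tool_rot: [-180.0, 0.0, 177.2]
force: [-1.5, 1.2, 15.1]
grip_width: 0.0118
```

```bash
python3 chk.py w8
python3 - <<'E'
import cv2,numpy as np
from h import *
a=cv2.imread('pics/w8.png')[200:350,250:390];
I=env.read_camera('side');J=env.read_camera('scene')
o=env.get_obs();print(o['force'],o['wrist_torque'])
b=cv2.resize(np.vstack([J[175:245,255:325],I[170:240,315:385]]),(300,600),interpolation=cv2.INTER_CUBIC)[:,:,::-1]
cv2.imwrite('pics/crop8.png',np.hstack([cv2.resize(a,(500,536))[:536],cv2.resize(b,(268,536))]))
E
```

```text
17.6 [ 0.5074 -0.1502  0.0842] [-1.7995e+02  1.0000e-02  1.7721e+02] [-1.5  1.2 15.1]
nose z 0.04887068321831608 nose,shoulder px [[320.6, 277.0], [320.7, 297.7], [318.7, 298.4]]
[-1.92105585  0.93933784 13.84764321] [0.30331553 0.22562227 0.03710014]Traceback (most recent call last):
  File "chk.py", line 8, in <module>
    n,l,st,ce=cv2.connectedComponentsWithStats(b.astype(np.uint8));k=1+st[1:,4].argmax();print('brass',st[k])
                                                                       ~~~~~~~~~~~~~~~^^
ValueError: attempt to get argmax of an empty sequence
```

View pics/crop8.png

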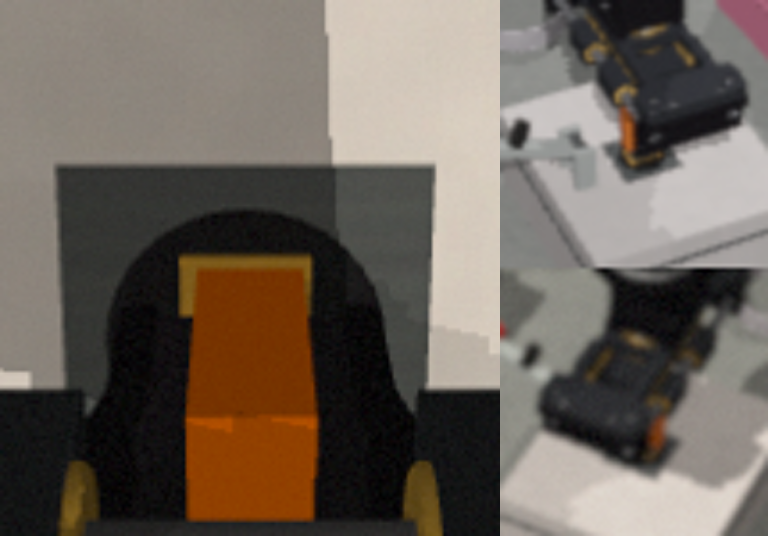

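The key sits on the brass plate. TCP z is 0.0842 (0.0843 expected for home) with 15 N of reaction, and its orange edge stays at row 275 as before, so it hasn't slipped. Turning clockwise now.

>>> send_rows(
  plan=[
    [5,0,0,0,0,0,0.1],
    [5,0,0,0,0,0,0.1],
    [5,0,0,0,0,0,0.1],
    [5,0,0,0,0,0,0.1],
    [5,0,0,0,0,0,0.1],
    [5,0,0,0,0,0,0.1],
    [5,0,0,0,0,0,0.1],
    [5,0,0,0,0,0,0.1],
  ],
)

```text
time_s: 18.55
tool_pos: [0.5077, -0.1505, 0.0842]
tool_rot: [180.0, 0.1, 131.1]
force: [-2.1, -0.4, 12.9]
grip_width: 0.0117
```

>>> send_rows(
  plan=[
    [5,0,0,0,0,0,0.1],
    [5,0,0,0,0,0,0.1],
    [5,0,0,0,0,0,0.1],
    [5,0,0,0,0,0,0.1],
    [5,0,0,0,0,0,0.1],
    [5,0,0,0,0,0,0.1],
    [5,0,0,0,0,0,0.1],
    [5,0,0,0,0,0,0],
    [5,0,0,0,0,0,0],
    [5,0,0,0,0,0,0],
  ],
)

```text
time_s: 19.55
tool_pos: [0.5077, -0.1509, 0.0842]
tool_rot: [179.9, 0.1, 91.3]
force: [-0.4, -0.2, 13.1]
grip_width: 0.0118
```

```bash
python3 -c "
from h import *
o=env.get_obs();print(o['tool_pos'],o['tool_rot'],o['force'].round(1),o['wrist_torque'].round(3),o['qpos'].round(1))"
```

```text
[ 0.50766637 -0.15093633  0.08419502] [1.79932937e+02 1.03155292e-01 9.12626239e+01] [-0.4 -0.2 13.1] [-0.198  0.059  0.074] [ 47.6  13.7 -37.6 108.5   9.7  60.8   7.3]
```

>>> send_rows(
  plan=[
    [5,0,0,0,0,0,0.05],
    [5,0,0,0,0,0,0.05],
    [5,0,0,0,0,0,0],
    [5,0,0,0,0,0,0],
    [5,0,0,0,0,0,0],
  ],
)

```text
time_s: 20.05
tool_pos: [0.5074, -0.151, 0.0842]
tool_rot: [180.0, 0.1, 85.5]
force: [-2.0, 0.1, 13.7]
grip_width: 0.0114
```

```bash
python3 -c "
from h import *
o=env.get_obs();print(o['tool_pos'],o['tool_rot'],o['force'].round(1),o['wrist_torque'].round(3),o['qpos'].round(1))"
```

```text
[ 0.50737491 -0.15101188  0.08418991] [1.79958476e+02 1.01050692e-01 8.55270889e+01] [-2.   0.1 13.7] [-0.256  0.177  0.052] [ 46.9  13.6 -36.9 108.5   9.4  60.8   1.7]
```

>>> send_rows(
  plan=[
    [5,0,0,0,0,0,0.05],
    [5,0,0,0,0,0,0.05],
    [5,0,0,0,0,0,0],
    [5,0,0,0,0,0,0],
    [5,0,0,0,0,0,0],
  ],
)

```text
time_s: 20.55
tool_pos: [0.5073, -0.1511, 0.0842]
tool_rot: [180.0, 0.1, 79.8]
force: [-2.4, -1.1, 13.4]
grip_width: 0.0115
```

```bash
python3 -c "
from h import *
o=env.get_obs();print(o['tool_pos'],o['tool_rot'],o['force'].round(1),o['wrist_torque'].round(3),o['joint_velocities'].round(1))
for n in ('scene','side'): I=env.read_camera(n);save(n+'9.png',I)
im=env.read_camera('wrist');save('w9.png',im)
J=cv2.imread('pics/scene9.png')[165:245,235:335,::-1];I=cv2.imread('pics/side9.png')[165:245,300:400,::-1]
save('crop9.png',np.hstack([cv2.resize(im[180:360,230:410],(500,500)),cv2.resize(np.vstack([J,I]),(300,480),interpolation=cv2.INTER_CUBIC)[:500] if 0 else cv2.resize(np.vstack([J,I]),(300,500),interpolation=cv2.INTER_CUBIC)]))
"
```

```text
[ 0.50726778 -0.15113591  0.08420542] [1.79957391e+02 1.24864089e-01 7.98498220e+01] [-2.4 -1.1 13.4] [-0.327  0.299  0.34 ] [-0. -0. -0. -0. -0.  0.  0.]
```

View pics/crop9.png

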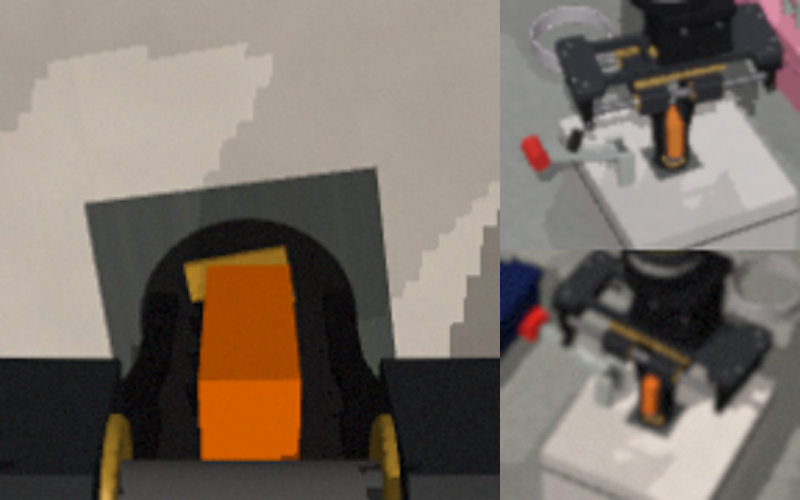

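The torque has risen to 0.34 N m against 0.07 N m for the spring, so the plug is at its stop. The brass slot plate lies a quarter turn round, the key is upright and home, and the clasp is open. Handing in.

```bash
python3 -c "
from h import *
o=env.get_obs();print(o['time_s'],o['tool_pos'],o['tool_rot'],o['force'].round(1),o['wrist_torque'].round(3),o['grip_width'])
print(env.sign_off())"
```

```text
20.7 [ 0.50724002 -0.15115962  0.08418279] [1.79959887e+02 1.24830890e-01 7.98470480e+01] [-1.4 -1.4 13.8] [-0.307  0.311  0.313] 0.01189598100489612
the job is handed in; nothing more can be done
None
```

I swung the white box's clasp over centre by its knob. I then took the key with the wrist flipped half a turn (so joint 7 had room to turn), pushed it home, turned it clockwise to the stop, and handed in at 20.7 s still gripping it. The sign-off gives no verdict.

**Last checks before hand-in:**
- **Clasp:** it rests open, with the knob measured at x = 0.638 m against 0.6376 m expected.
- **Key home:** the tool tip stood at z = 0.0842 m (0.0843 m expected for fully home), pressing with about 14 N. The tool was within 0.5 mm of the keyhole centre and upright to about 0.1°.
- **Key turned:** the wrist torque was 0.31–0.34 N m, well above the 0.07 N m spring, and the brass plate looks a quarter turn round. The gripper turned about 1.70 rad, more than the plug's 1.5 rad, because of play between the blade and the slot.
- **Grip:** set to 40 N, with the fingers stopped 11.9 mm apart on the key.

**Unconfirmed:**
- **Pins:** I read no vertical force from the pins on the way in, though 5–20 N was expected. I judged the key home from its height and the final reaction force.
- **Plug angle:** I inferred it from the torque and the picture, as it cannot be read directly.
- **Other things on the bench:** I did not re-measure them at the end, but the arm was not taken near them.

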